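Stock a mating hive under its sprung stirrup

TASK

Stock the mating hive: push its sprung orange stirrup open until it snaps back to its far stop, stand every comb frame from the rack upright and fully down in the hive's slots, one to a slot, then push the stirrup over again so that it snaps shut above the frames. The hive also needs the white feeder tub sitting flat in its square pocket and the vent disc turned until its 60 degree mark (green) stands at the index line; do these whenever you like, and leave the other things on the table where they are.

Things in the scene. Friction and masses are not known exactly. Their poses are not given: they have to be found in the camera images.
- hive: Light-wood mating hive fixed to the table, 172 (x) x 280 (y) x 100 mm tall. Origin: centre of its underside; z up, +x roughly away from the robot. y -48 to 140: open frame box with four slots. y -140 to -60: end part with the square feeder pocket (-x side) and white vent disc (+x side). One stirrup arm runs in the 12 mm gap between them, the other outside the +y end.
- slot0 (a point): Centre of the floor of frame slot 0 (hive x 0, y -17, z 15 mm); axes as the hive's. The slot runs along hive x, 148 mm long, 22 mm wide between ribs on the long walls, 85 mm deep, open at the rim (z 100); slots are 42 mm apart. A frame stands on this floor, long side along hive x, either way round, its top then level with the rim. Any frame, any slot.
- slot1 (a point): Centre of the floor of frame slot 1 (hive x 0, y 25, z 15 mm); axes as the hive's. The slot runs along hive x, 148 mm long, 22 mm wide between ribs on the long walls, 85 mm deep, open at the rim (z 100); slots are 42 mm apart. A frame stands on this floor, long side along hive x, either way round, its top then level with the rim. Any frame, any slot.
- slot2 (a point): Centre of the floor of frame slot 2 (hive x 0, y 67, z 15 mm); axes as the hive's. The slot runs along hive x, 148 mm long, 22 mm wide between ribs on the long walls, 85 mm deep, open at the rim (z 100); slots are 42 mm apart. A frame stands on this floor, long side along hive x, either way round, its top then level with the rim. Any frame, any slot.
- slot3 (a point): Centre of the floor of frame slot 3 (hive x 0, y 109, z 15 mm); axes as the hive's. The slot runs along hive x, 148 mm long, 22 mm wide between ribs on the long walls, 85 mm deep, open at the rim (z 100); slots are 42 mm apart. A frame stands on this floor, long side along hive x, either way round, its top then level with the rim. Any frame, any slot.
- stirrup (a joint): Sprung U-shaped hold-down: steel arms 100 mm long, orange cross-bar, hinged about hive +y at hive x 55, z 40. 0 = shut (start): leans 35 deg to hive -x, bar over the middle of the frames. 1.222 rad = open: leans 35 deg to +x, bar beyond the +x wall. An over-centre spring holds it at either stop (about 4 N at the bar); pushed by the bar past upright (0.611) it snaps by itself to the other stop.
- stirrup_bar (a point): Middle of the orange cross-bar (14 mm thick, 201 mm long, along the hive's y). Shut it is at hive x -2, y 46, z 122 mm; upright x 55, z 140; open x 112, z 122. The point turns with the stirrup.
- vent (a joint): Reading of the white vent disc (68 mm across), rad, 0 to 2.094, growing anticlockwise from above. Rim marks every 10 deg, longer every 30: 0 thick red, 60 thick green, others black. The reading is the mark at the black index line on the deck, on the disc's hive -x side (towards the robot). Stays where it is left (0.04 N m friction). Starts between 0 and 0.4 rad.
- vent_grip (a point): Point on the vent disc's axis in its blue grip bar, 130 mm above the table (bar 44 long x 12 thick, its top 138 mm above the table and 30 mm above the disc face). Its x axis lies along the bar and turns with the disc; at reading 0 it is parallel to the hive's x.
- pocket (a point): Centre of the floor of the feeder pocket, 70 mm above the table; axes as the hive's. The pocket is 66 x 66 mm, 30 mm deep, open at the top at 100 mm.
- frame0: Mini comb frame of light wood with a rigid yellow plastic comb sheet, 140 (its x) x 16 (its y) x 85 mm tall (lowest 8 mm: 134 x 11), 0.12 kg, with a white patch at the middle of the top bar. Origin: centre of its underside; z up. To be gripped from above across the 16 mm. Stands in a rack groove at the start; may be absent (2 to 4 are there).
- frame1: Mini comb frame of light wood with a rigid yellow plastic comb sheet, 140 (its x) x 16 (its y) x 85 mm tall (lowest 8 mm: 134 x 11), 0.12 kg, with a white patch at the middle of the top bar. Origin: centre of its underside; z up. To be gripped from above across the 16 mm. Stands in a rack groove at the start; may be absent (2 to 4 are there).
- frame2: Mini comb frame of light wood with a rigid yellow plastic comb sheet, 140 (its x) x 16 (its y) x 85 mm tall (lowest 8 mm: 134 x 11), 0.12 kg, with a white patch at the middle of the top bar. Origin: centre of its underside; z up. To be gripped from above across the 16 mm. Stands in a rack groove at the start; may be absent (2 to 4 are there).
- frame3: Mini comb frame of light wood with a rigid yellow plastic comb sheet, 140 (its x) x 16 (its y) x 85 mm tall (lowest 8 mm: 134 x 11), 0.12 kg, with a white patch at the middle of the top bar. Origin: centre of its underside; z up. To be gripped from above across the 16 mm. Stands in a rack groove at the start; may be absent (2 to 4 are there).
- rack: Dark wooden rack fixed to the table, 150 (x) x 192 (y) x 37 mm, with four grooves along its x, 42 mm apart (y -63, -21, 21, 63), floor 12 mm above the table, 25 mm deep, 19 mm wide. Origin: centre of underside. The frames stand upright in it.
- tub: White closed feeder tub 60 x 60 mm, 42 mm tall with its red lid, with an upright red grip on the lid 44 (its x) x 12 (its y) mm reaching from 38 to 80 mm above its underside; 0.18 kg. Origin: centre of its underside. Stands on the table at the start; fits the pocket in any of the four square directions.
- honey: Bystander: amber honey jar, 60 mm across, 85 tall. Origin: underside centre.
- smoker: Bystander: steel smoker can with wooden bellows, 90 mm across, 200 tall. Origin: underside centre of the can.
- hive_tool: Bystander: flat red and steel scraper bar, about 225 mm long, lying. Origin: near its middle.
- bee_brush: Bystander: long-handled brush with yellow bristles, 245 mm long, lying. Origin: near its middle.
- queen_cage: Bystander: green queen cage 90 x 50 x 16 mm, lying. Origin: underside centre.
- feed_tin: Bystander: blue tin, 80 mm across, 110 tall. Origin: underside centre.
There are look-alikes about, which are no part of the job. What is shaped like the frame3 but red is not meant.

How it is judged:
By the outcome, as a careful person would: the job done as asked, in the order asked, and still so for the second after the job is handed in, with the robot touching nothing.
Of frame0, frame1, frame2, frame3 only 2 to 4 are there at a start; the rules pass over those that are not, and their reading is None.
At some moment in a run one of tub may be knocked a few centimetres aside while the robot is not near it.
It also fails if it takes over 210 s, if anything falls off the work surface, if the arm or the gripper's body presses on something with over 40 N, if the wrist force passes 120 N, or if a joint passes its speed limit or range.

ROBOT

A 6-joint arm with a two-finger parallel gripper is mounted at the origin on the work surface. World frame = base frame: x ahead of the robot, y to its left, z up, the work surface at z = 0. Lengths are in m, angles in rad, forces in N, time in s.
With the tool pointing down it reaches from about 0.425 to 0.925 m from the base axis. Payload 12.5 kg.
Tool frame: the origin (TCP) lies between the finger pads; the fingertips stand env.tcp_to_tips ahead of it and the grasp point (between the pads) lies 2 mm behind it (env.tcp_to_tips is the distance from the TCP to the fingertips, in m); z points along the fingers, y is the direction in which the jaws open and shut (so a half turn about z gives the same grasp; the last joint's range is limited). The gripper opens to 85 mm and grips with 20 to 120 N. Pads are 22 mm wide; open, the fingers measure 114 mm over their backs; the gripper's body (76 mm by 85 mm) begins 54 mm behind the grasp point. The pads swing forward as they close: fully open they stand 13 mm farther back than shut.
Start: joints at [1.085, 0.491, 1.559, -0, 1.092, -0.106], TCP at [0.232, 0.58, 0.248] pointing down, gripper open.
Joint ranges: [-3.1, 3.1], [-0.84, 2.19], [0.05, 2.79], [-1.13, 4.28], [0.06, 2.93], [-2.69, 2.69]. Speed limits (rad/s): [2.22, 2.22, 2.79, 3.14, 3.14, 3.14].

INTERFACE

Orientations are given as a unit quaternion [w, x, y, z].
In Python, from plant import env, hand, vision gives the robot as it stands. Calls block until the motion is done:
- env.reach(position, orientation): joint-space move of the TCP to a pose.
- env.servo_line(position, orientation=None, feed=0.15): straight line of the TCP; orientation=None keeps the orientation; feed is the mean speed in m/s.
- env.set_joints(angles): joint-space move.
- hand.gripper_to(opening, strength=None): finger opening in m; strength is the grip in N (None keeps the last); returns when the fingers have stopped.
- env.dwell(seconds).
- env.ik(position, orientation): joint angles nearest the present ones, or None.
- env.observe(): the state.
- vision.grab_frame(name): name is "scene" or "top"; returns a dict with "img" (384x512x3 uint8, blue, green, red), "mtx" (3x3 intrinsics, pixels), "R" (3x3) and "t" (3): a world point X has camera coordinates R X + t. Camera axes: x right, y down, z forward; pixel columns grow to the right and rows downward; lengths in m; the calibration is good to about 2 mm. A picture is of the moment at which its call begins. There is no depth.
A pose or a line that the arm cannot do raises env.MotionError and nothing moves.
- env.hand_in(): hands the job in, once; it reports no verdict.
The state is a dict: "clock": time; "q": joint angles; "joint_vel": joint speeds; "effort": joint torques, N m; "position": TCP position; "eef_rot": TCP orientation; "force": force on the tool from outside, world axes, zero at the start; "ft_torque": the same for the moment, N m; "width": finger opening in m.
Only numpy, scipy, OpenCV 4.12 (cv2) and the standard library are available. Lean on these libraries where they do the work, as an engineer would, in place of code of your own. Each camera call takes 0.05 s, during which the arm holds its last target.

## Working session

There is one attempt and no reset: what is moved stays moved. The work goes in short steps, each a Python script; the robot and the scene stay as the last script left them, time stands still between calls to the robot, and variables do not carry over. Pictures are saved under pics/ and viewed, and the job is handed in when it is done.

```bash
ls; mkdir -p pics; python3 - <<'E'
from plant import env, hand, vision
import cv2, numpy as np
for n in("scene","top"):
    f=vision.grab_frame(n); cv2.imwrite(f"pics/{n}0.png",f["img"]); np.savez(f"pics/{n}0.npz",**f)
    print(n,f["mtx"].tolist(),(-f["R"].T@f["t"]).tolist(),f["R"].tolist())
o=env.observe(); print(o, env.tcp_to_tips)
E
```

```text
pics
scene [[353.0992194471707, 0.0, 253.92031078591447], [0.0, 353.0992194471707, 184.9586937354098], [0.0, 0.0, 1.0]] [1.2844322603931162, -0.4014538030250669, 0.6943505166922657] [[0.45910206108094725, 0.8883367549666974, 0.009116319787288281], [0.5195168127659828, -0.26013950801751157, -0.813897854538198], [-0.7206438640304242, 0.37839826392789505, -0.5809364639025979]]
top [[351.7706385957618, 0.0, 256.63913794172544], [0.0, 351.7706385957618, 188.7901842801368], [0.0, 0.0, 1.0]] [0.4853093783410102, -0.03153733274942608, 1.0214813896054211] [[-0.0038414196534091796, -0.9996234649830956, -0.027169316337288255], [-0.9972706978775917, 0.005832825191326742, -0.07360117733452816], [0.07373193778673959, 0.026812430055417582, -0.9969175968678331]]
{'clock': 0.1, 'q': array([ 1.08541409e+00,  4.91471852e-01,  1.55944457e+00, -9.46947537e-06,
        1.09172399e+00, -1.05592403e-01]), 'joint_vel': array([ 0.00026207, -0.00187798, -0.00119693, -0.0009245 ,  0.00139604,
        0.00131322]), 'effort': array([ 1.62190732e-03, -6.19447947e+01, -2.62026715e+01, -1.20467703e-04,
        3.02049826e-03, -4.20549270e-05]), 'position': array([0.2315789 , 0.58028253, 0.24778391]), 'eef_rot': array([-1.48537578e-04,  1.88753528e-01,  9.82024354e-01, -5.02395348e-04]), 'force': array([-0.43152371,  0.2489085 , -0.03718483]), 'ft_torque': array([-0.02533968, -0.0422116 ,  0.01928221]), 'width': 0.0850915816910966} 0.017
```

View pics/scene0.png

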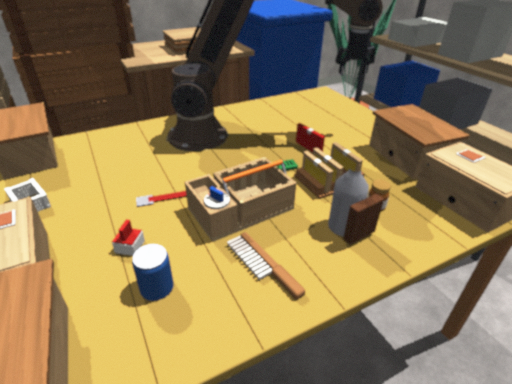

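View pics/top0.png

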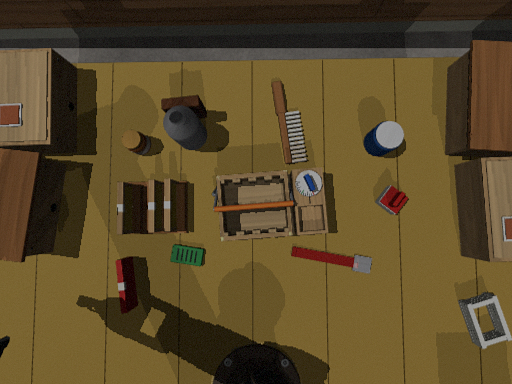

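```bash
cat > h.py <<'E'
import numpy as np, cv2
def load(n): return dict(np.load(f"pics/{n}.npz"))
def w2p(f,X):
    c=f["R"]@np.asarray(X,float)+f["t"]; p=f["mtx"]@c; return p[:2]/p[2]
def p2w(f,u,v,z):
    d=f["R"].T@np.linalg.inv(f["mtx"])@np.array([u,v,1.]); C=-f["R"].T@f["t"]
    return C+d*(z-C[2])/d[2]
def crop(n,x0,y0,x1,y1,k,out,pts=()):
    im=load(n)["img"][y0:y1,x0:x1]; im=cv2.resize(im,None,fx=k,fy=k,interpolation=cv2.INTER_CUBIC)
    for i in range((x0//10+1)*10,x1,10): cv2.line(im,(int((i-x0+.5)*k),0),(int((i-x0+.5)*k),4 if i%50 else 12),(255,255,0),1)
    for i in range((y0//10+1)*10,y1,10): cv2.line(im,(0,int((i-y0+.5)*k)),(4 if i%50 else 12,int((i-y0+.5)*k)),(255,255,0),1)
    for p in pts: cv2.drawMarker(im,(int((p[0]-x0+.5)*k),int((p[1]-y0+.5)*k)),(255,0,255),cv2.MARKER_CROSS,8,1)
    cv2.imwrite(f"pics/{out}.png",im)
def snap(n,tag):
    from plant import vision
    f=vision.grab_frame(n); np.savez(f"pics/{tag}.npz",**f); return f
E
python3 - <<'E'
from h import *
crop("top0",205,160,335,250,6,"c1"); crop("top0",100,165,230,320,4,"c2"); crop("top0",350,110,420,225,5,"c3"); crop("scene0",180,110,380,250,4,"c4")
E
```

```text
(no output)
```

View pics/c1.png

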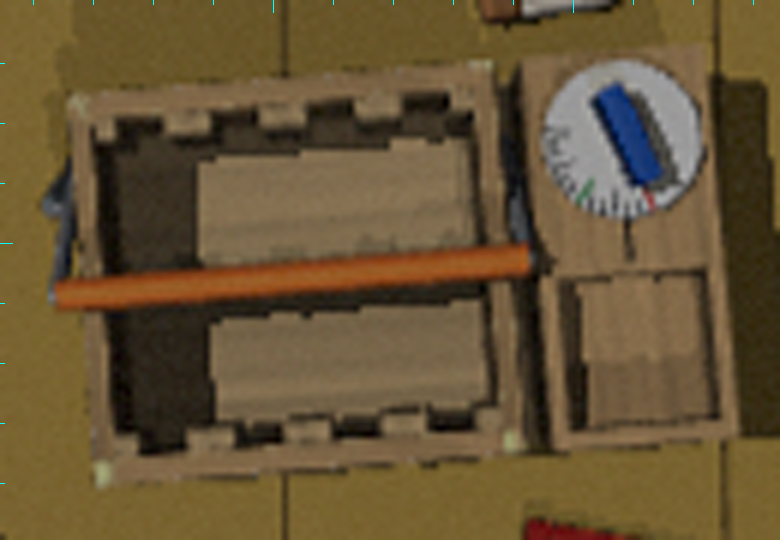

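View pics/c2.png

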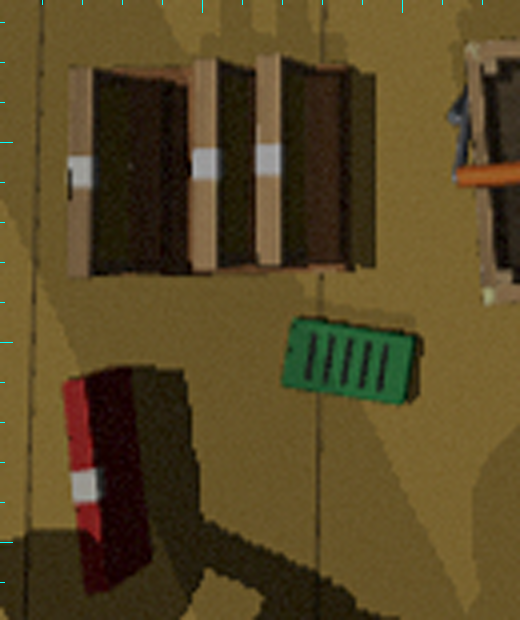

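View pics/c3.png

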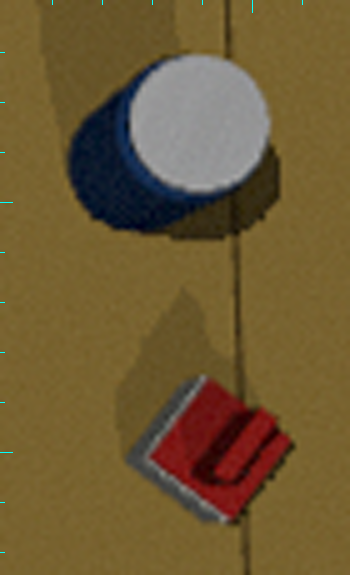

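View pics/c4.png

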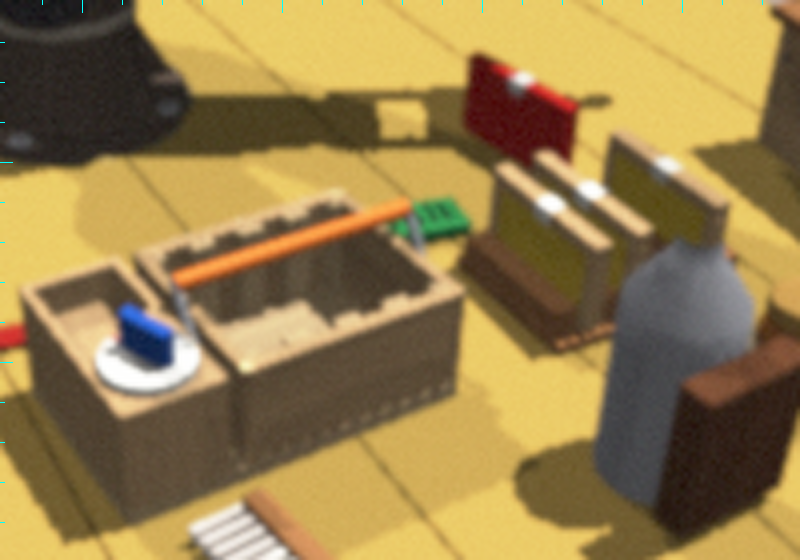

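```bash
python3 - <<'E'
from h import *
from scipy.optimize import least_squares
T=load("top0");S=load("scene0")
c1=lambda x,y:(205+x/6-.5,160+y/6-.5); c2=lambda x,y:(100+x/4-.5,165+y/4-.5); c3=lambda x,y:(350+x/5-.5,110+y/5-.5); c4=lambda x,y:(180+x/4-.5,110+y/4-.5)
ob=[(T,c1(75,98),(86,140,100)),(T,c1(98,487),(-86,140,100)),(T,c1(704,43),(86,-140,100)),(T,c1(740,433),(-86,-140,100)),
(T,c1(495,65),(86,-48,100)),(T,c1(520,452),(-86,-48,100)),
(T,c1(55,296),(-2,146,122)),(T,c1(530,257),(-2,-54,122)),(T,c1(625,138),(45,-100,108)),
(S,c4(127,417),(86,-140,100)),(S,c4(137,520),(86,-140,0)),(S,c4(25,290),(-86,-140,100)),(S,c4(463,290),(86,140,100)),(S,c4(455,392),(86,140,0))]
def tf(p,X):
    c,s=np.cos(p[2]),np.sin(p[2]);X=np.array(X)/1000
    return np.array([p[0]+c*X[0]-s*X[1],p[1]+s*X[0]+c*X[1],X[2]])
def res(p): return np.concatenate([w2p(f,tf(p,X))-np.array(px) for f,px,X in ob if X[2]!=108])
for sel in ("all",):
    r=least_squares(res,[.48,-.03,0],loss="soft_l1"); print(r.x,np.round(r.fun.reshape(-1,2),1).tolist())
h=r.x
def resT(p): return np.concatenate([w2p(f,tf(p,X))-np.array(px) for f,px,X in ob if f is T and X[2]!=108])
r=least_squares(resT,h); print("top only",r.x,np.round(r.fun.reshape(-1,2),1).tolist())
print("disc",p2w(T,*c1(625,138),.108)); 
inv=lambda X: (lambda d,c,s:(c*d[0]+s*d[1],-s*d[0]+c*d[1]))(X-h[:2],np.cos(h[2]),np.sin(h[2]))
print("disc hive",inv(p2w(T,*c1(625,138),.108)[:2]))
for a in [((80,67),(80,275),(80,172)),((205,58),(205,272),(206,163)),((268,55),(268,267),(268,159))]:
    print("frame",[p2w(T,*c2(*q),.097)[:2].round(4).tolist() for q in a])
print("lid",[p2w(T,*c3(*q),.042)[:2].round(4).tolist() for q in ((205,376),(295,443),(230,522),(148,457))])
print("grip",[p2w(T,*c3(*q),.08)[:2].round(4).tolist() for q in ((264,408),(280,420),(228,484),(212,472))])
E
```

```text
[ 0.51432334 -0.04370956  0.08117544] [[-1.8, -0.1], [-0.7, 0.5], [-0.8, -0.2], [-0.2, 0.4], [-0.9, -0.8], [1.0, 0.2], [0.5, 0.2], [-0.7, -0.0], [-1.4, 0.3], [-1.6, 2.4], [-2.0, -0.4], [0.6, -0.1], [0.1, 0.8]]
top only [ 0.51436755 -0.04485362  0.07478825] [[-1.2, -0.5], [-0.5, 0.1], [-0.1, 0.1], [0.1, 0.8], [-0.2, -0.8], [1.2, 0.3], [0.9, -0.2], [-0.3, 0.1]]
disc [ 0.56846457 -0.14223675  0.108     ]
disc hive (np.float64(0.0459737388467708), np.float64(-0.1025928560729323))
frame [[0.576, 0.3594], [0.4381, 0.3559], [0.506, 0.3576]]
frame [[0.5815, 0.2754], [0.4399, 0.2727], [0.5116, 0.2734]]
frame [[0.5832, 0.2331], [0.4431, 0.231], [0.5141, 0.2321]]
lid [[0.5669, -0.3757], [0.5296, -0.4237], [0.4863, -0.3868], [0.5223, -0.3432]]
grip [[0.5465, -0.3928], [0.5401, -0.401], [0.5063, -0.3726], [0.5127, -0.3644]]
```

```bash
cat >> h.py <<'E'
def tf(p,X):
    c,s=np.cos(p[2]),np.sin(p[2]);X=np.array(X)/1000
    return np.array([p[0]+c*X[0]-s*X[1],p[1]+s*X[0]+c*X[1],X[2]])
def overlay(n,box,k,out,lines):
    x0,y0,x1,y1=box;f=load(n)
    im=cv2.resize(f["img"][y0:y1,x0:x1],None,fx=k,fy=k,interpolation=cv2.INTER_CUBIC)
    for a,b,col in lines:
        A=(w2p(f,a)-[x0-.5,y0-.5])*k; B=(w2p(f,b)-[x0-.5,y0-.5])*k
        cv2.line(im,tuple(np.round(A*16).astype(int).tolist()),tuple(np.round(B*16).astype(int).tolist()),col,1,cv2.LINE_AA,4)
    cv2.imwrite(f"pics/{out}.png",im)
def hive_lines(p,col=(255,0,255)):
    L=[]
    def rect(a,b,c,d,z,col=col):
        P=[(a,c,z),(b,c,z),(b,d,z),(a,d,z)]
        for i in range(4): L.append((tf(p,P[i]),tf(p,P[(i+1)%4]),col))
    rect(-86,86,-48,140,100);rect(-86,86,-140,-60,100);rect(-86,86,-140,140,0,(255,255,0))
    for y in(-17,25,67,109): rect(-74,74,y-11,y+11,100,(0,255,0))
    rect(-86+10,-10,-133,-67,100,(0,255,255))
    a=np.linspace(0,2*np.pi,37)
    for i in range(36): L.append((tf(p,(45+34*np.cos(a[i]),-100+34*np.sin(a[i]),108)),tf(p,(45+34*np.cos(a[i+1]),-100+34*np.sin(a[i+1]),108)),(255,255,255)))
    return L
E
python3 - <<'E'
from h import *
p=[.5143,-.0442,.078]
overlay("top0",(205,160,335,250),6,"o1",hive_lines(p)); overlay("scene0",(175,140,325,250),5,"o2",hive_lines(p))
E
```

```text
(no output)
```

View pics/o1.png

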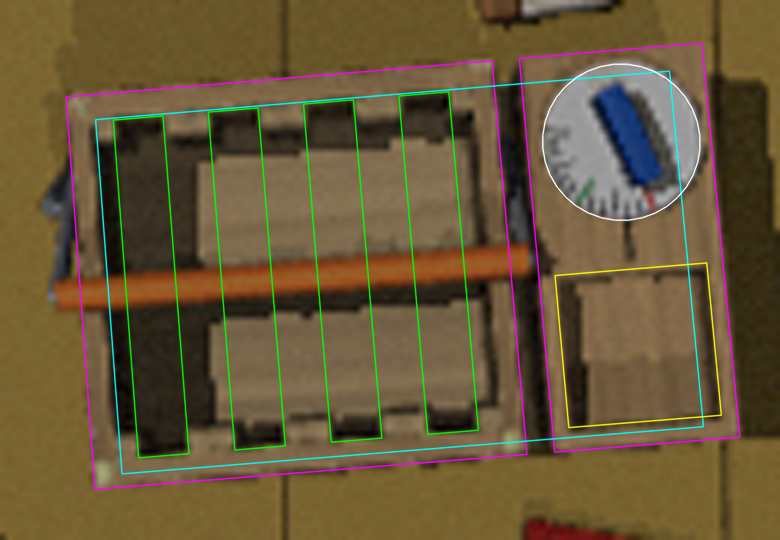

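View pics/o2.png

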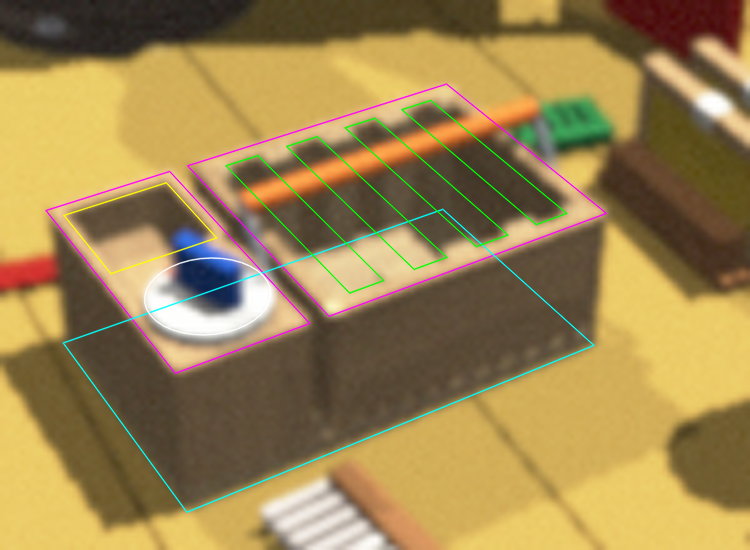

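```bash
cat > m.py <<'E'
from h import *
from plant import env, hand, vision
H=[.5143,-.0442,.078]
def Q(a): return np.array([0,np.cos(a/2),np.sin(a/2),0])
def st(tag=""):
    o=env.observe(); print(tag,"t%.1f"%o["clock"],o["position"].round(4).tolist(),"F",o["force"].round(1).tolist(),"w%.4f"%o["width"]); return o
def hv(x,y,z): return tf(H,(x,y,z))
E
python3 - <<'E'
from m import *
T=load("top0");S=load("scene0")
for z in(.13,.2): print("smoker",p2w(T,182,120,z))
print(p2w(S,352,150*1.0,.2),p2w(S,350,230,0.0))
TIP=env.tcp_to_tips
for n,X in dict(st0=hv(-50,46,117),st1=hv(62,46,117),c0=hv(165,20,115),c1=hv(40,20,115),vent=hv(46,-100,130),pock=hv(-45.5,-100,150)).items():
    for a in (H[2],H[2]+np.pi/2, H[2]-np.pi/2,H[2]+np.pi):
        q=env.ik(X+[0,0,TIP],Q(a)); print(n,round(a,2),X.round(3),None if q is None else q.round(2))
E
```

```text
smoker [0.73134152 0.18547647 0.13      ]
smoker [0.71202283 0.16843633 0.2       ]
[0.6443747 0.2449096 0.2      ] [0.74561198 0.1958677  0.        ]
st0 0.08 [ 0.461 -0.002  0.117] [-0.15  0.44  2.07 -0.    0.63  1.34]
st0 1.65 [ 0.461 -0.002  0.117] [-0.15  0.44  2.07 -0.    0.63 -0.23]
st0 -1.49 [ 0.461 -0.002  0.117] None
st0 3.22 [ 0.461 -0.002  0.117] [-0.15  0.44  2.07 -0.    0.63 -1.8 ]
st1 0.08 [0.573 0.006 0.117] [-0.1   0.56  1.8  -0.    0.78  1.39]
st1 1.65 [0.573 0.006 0.117] [-0.1   0.56  1.8  -0.    0.78 -0.18]
st1 -1.49 [0.573 0.006 0.117] None
st1 3.22 [0.573 0.006 0.117] [-0.1   0.56  1.8  -0.    0.78 -1.75]
c0 0.08 [ 0.677 -0.011  0.115] [-0.11  0.68  1.53 -0.    0.93  1.38]
c0 1.65 [ 0.677 -0.011  0.115] [-0.11  0.68  1.53 -0.    0.93 -0.19]
c0 -1.49 [ 0.677 -0.011  0.115] None
c0 3.22 [ 0.677 -0.011  0.115] [-0.11  0.68  1.53 -0.    0.93 -1.76]
c1 0.08 [ 0.553 -0.021  0.115] [-0.16  0.54  1.85 -0.    0.75  1.34]
c1 1.65 [ 0.553 -0.021  0.115] [-0.16  0.54  1.85 -0.    0.75 -0.24]
c1 -1.49 [ 0.553 -0.021  0.115] None
c1 3.22 [ 0.553 -0.021  0.115] [-0.16  0.54  1.85 -0.    0.75 -1.81]
vent 0.08 [ 0.568 -0.14   0.13 ] [-0.36  0.55  1.76 -0.    0.82  1.14]
vent 1.65 [ 0.568 -0.14   0.13 ] [-0.36  0.55  1.76 -0.    0.82 -0.43]
vent -1.49 [ 0.568 -0.14   0.13 ] None
vent 3.22 [ 0.568 -0.14   0.13 ] [-0.36  0.55  1.76 -0.    0.82 -2.  ]
pock 0.08 [ 0.477 -0.147  0.15 ] [-0.43  0.42  1.95 -0.    0.76  1.06]
pock 1.65 [ 0.477 -0.147  0.15 ] [-0.43  0.42  1.95 -0.    0.76 -0.51]
pock -1.49 [ 0.477 -0.147  0.15 ] [-0.43  0.42  1.95 -0.    0.76  2.63]
pock 3.22 [ 0.477 -0.147  0.15 ] [-0.43  0.42  1.95 -0.    0.76 -2.08]
```

```bash
python3 - <<'E'
from m import *
q=Q(H[2]); TIP=env.tcp_to_tips
hand.gripper_to(0.0)
st("closed")
o=env.observe()
env.servo_line(o["position"]+[0,0,.05])
env.reach(hv(-45,46,220),q); st("above")
env.servo_line(hv(-45,46,116)+[0,0,TIP],feed=.15); st("down")
for x in(-10,20,50,54):
    env.servo_line(hv(x,46,116)+[0,0,TIP],feed=.1); st(x)
env.servo_line(hv(20,46,116)+[0,0,TIP],feed=.15)
env.servo_line(hv(20,46,230)+[0,0,TIP],feed=.2); st()
for n in("scene","top"): snap(n,n+"1")
crop("top1",160,100,420,260,3,"t1"); crop("scene1",100,110,300,260,3,"s1")
E
```

```text
closed t0.9 [0.2317, 0.5805, 0.2484] F [0.3, -0.2, 0.3] w0.0002
above t3.6 [0.466, -0.0014, 0.2201] F [-0.3, -0.0, 0.3] w-0.0001
down t4.3 [0.4662, -0.0017, 0.1335] F [0.4, -0.5, -0.2] w-0.0000
-10 t4.8 [0.5007, 0.0009, 0.1335] F [-1.8, -1.3, -2.0] w-0.0001
20 t5.3 [0.5304, 0.0032, 0.1331] F [-1.3, -1.6, 0.1] w-0.0002
50 t5.7 [0.56, 0.0056, 0.1328] F [-0.1, 1.0, -0.2] w-0.0000
54 t6.0 [0.5644, 0.0059, 0.133] F [-0.0, 0.2, 0.7] w0.0003
 t7.1 [0.5305, 0.0033, 0.2461] F [0.5, -0.5, 1.1] w-0.0002
```

View pics/t1.png

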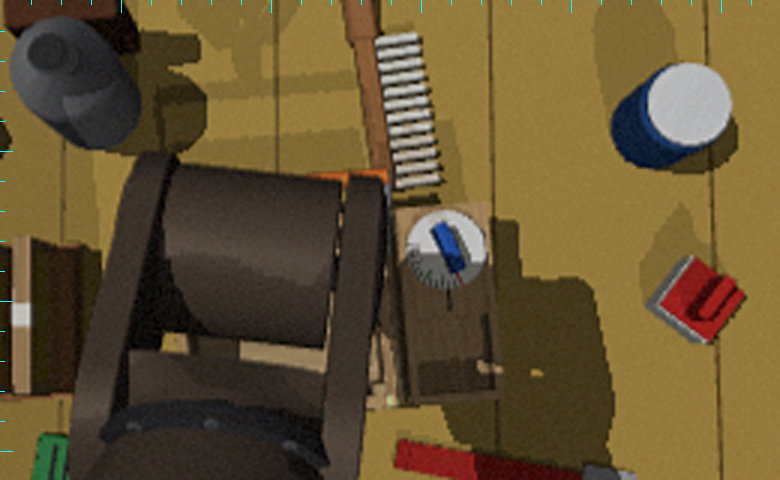

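View pics/s1.png

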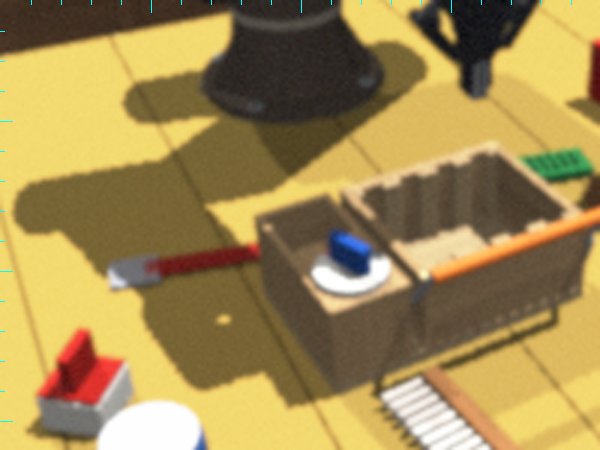

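```bash
python3 - <<'E'
from m import *
f=load("scene1"); print("tip expected px",w2p(f,[.5305,.0033,.229]),"seen ~ (258,142)")
C=hv(46,-100,131); a0=H[2]+.355; a1=H[2]+np.pi/3
env.reach(C+[0,0,.09],Q(a0)); hand.gripper_to(.035)
env.servo_line(C,feed=.12); st("at")
snap("scene","v0"); crop("v0",150,130,290,235,5,"v0c")
o=env.observe(); print(env.ik(C,Q(a1)))
hand.gripper_to(0,25); st("grip")
E
```

```text
tip expected px [257.27431851 141.78056998] seen ~ (258,142)
at t9.2 [0.5683, -0.1404, 0.1316] F [-0.7, -0.2, 0.2] w0.0347
[-3.55082482e-01  5.75694414e-01  1.77520925e+00 -4.44089210e-16
  7.90688991e-01  9.05162939e-02]
grip t9.5 [0.5682, -0.1403, 0.1317] F [-1.2, 0.9, 6.5] w0.0115
```

View pics/v0c.png

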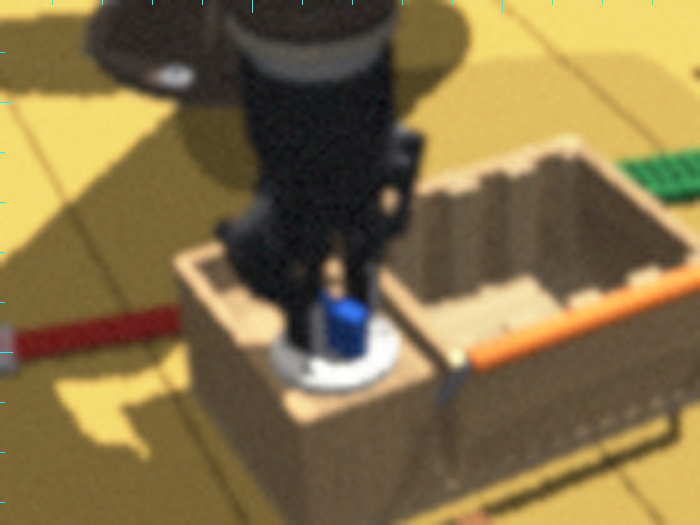

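```bash
python3 - <<'E'
from m import *
C=env.observe()["position"]; a1=H[2]+np.pi/3; a0=H[2]+.355
for s in np.linspace(0,1,5)[1:]:
    env.servo_line(C,Q(a0+s*(a1-a0)),feed=.1); st(s)
hand.gripper_to(.035); st()
env.servo_line(C+[0,0,.1],feed=.2)
env.reach([.5,-.38,.30],Q(a1))
snap("top","top2"); crop("top2",285,160,335,250,6,"t2");snap("scene","v1"); crop("v1",90,150,240,255,5,"v1c")
E
```

```text
0.25 t9.9 [0.5681, -0.1402, 0.1318] F [-1.0, 1.0, -0.0] w0.0117
0.5 t10.2 [0.568, -0.1402, 0.1317] F [-1.0, 3.1, 1.6] w0.0113
0.75 t10.5 [0.568, -0.1401, 0.1317] F [-2.9, 3.9, 2.8] w0.0112
1.0 t10.8 [0.5679, -0.1401, 0.1317] F [-4.1, 4.9, 3.5] w0.0116
 t11.2 [0.5683, -0.1406, 0.1317] F [0.3, 0.1, -0.2] w0.0352
```

View pics/t2.png

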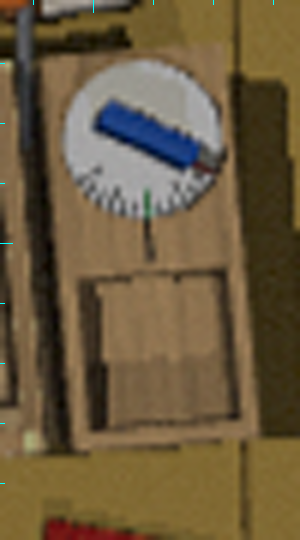

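View pics/v1c.png

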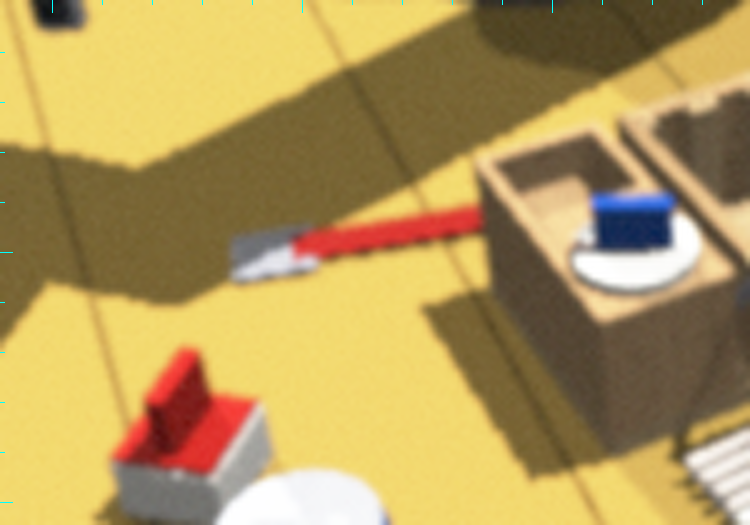

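```bash
python3 - <<'E'
from m import *
p=[.5263,-.3826,np.radians(-38.5)]
L=[]
def rect(a,b,z,col):
    P=[(a,b,z),(-a,b,z),(-a,-b,z),(a,-b,z)]
    for i in range(4): L.append((tf(p,P[i]),tf(p,P[(i+1)%4]),col))
rect(30,30,42,(255,255,255));rect(30,30,0,(255,255,0));rect(22,6,80,(0,255,0))
overlay("v1",(90,190,170,250),7,"ov1",L); overlay("top0",(360,170,420,225),7,"ov2",L)
a=cv2.imread("pics/ov1.png");b=cv2.imread("pics/ov2.png");b=cv2.resize(b,(458,420))
cv2.imwrite("pics/ov.png",cv2.resize(np.hstack([a,b]),(796,328)))
E
```

```text
(no output)
```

View pics/ov.png

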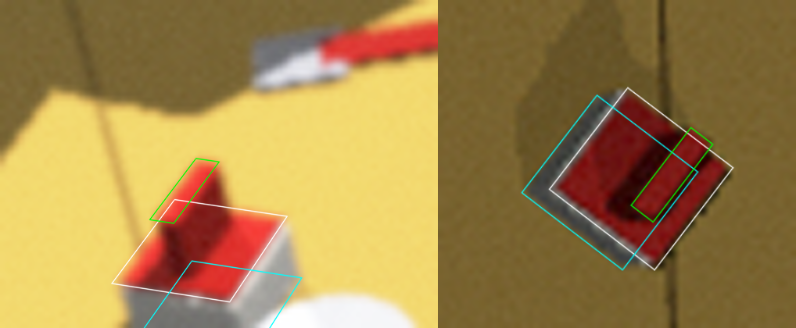

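```bash
python3 - <<'E'
from m import *
p=np.array([.5268,-.3826]); a=np.radians(-38.5)
env.reach([*p,.17],Q(a)); hand.gripper_to(.045)
env.servo_line([*p,.066],feed=.12); st("at")
hand.gripper_to(0,50); st("grip")
env.servo_line([*p,.23],feed=.2); st("lift")
P=hv(-45.5,-100,0)
env.reach([P[0],P[1],.23],Q(H[2])); st("over")
snap("top","t3");snap("scene","s3"); crop("t3",280,160,420,250,5,"t3c"); crop("s3",140,100,290,220,5,"s3c")
E
```

```text
at t15.8 [0.5271, -0.3829, 0.0667] F [0.2, -0.4, 0.2] w0.0448
grip t16.2 [0.527, -0.3828, 0.0667] F [-1.6, 1.0, 6.0] w0.0109
lift t17.2 [0.5264, -0.3822, 0.2287] F [0.3, 0.1, -0.7] w0.0118
over t18.1 [0.4774, -0.1483, 0.2299] F [-0.4, 0.2, -1.2] w0.0112
```

View pics/t3c.png

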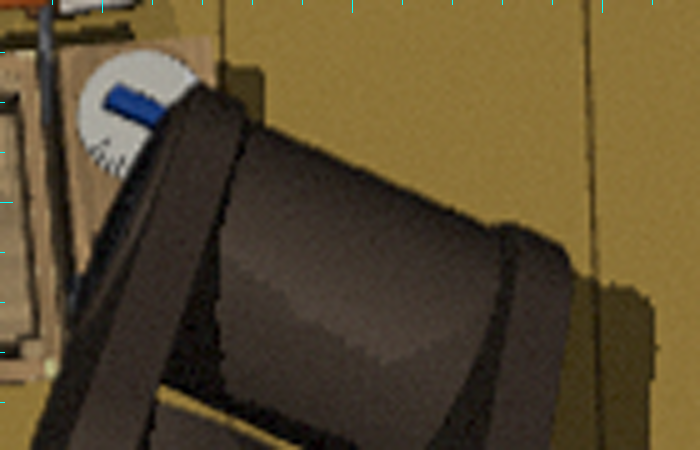

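View pics/s3c.png

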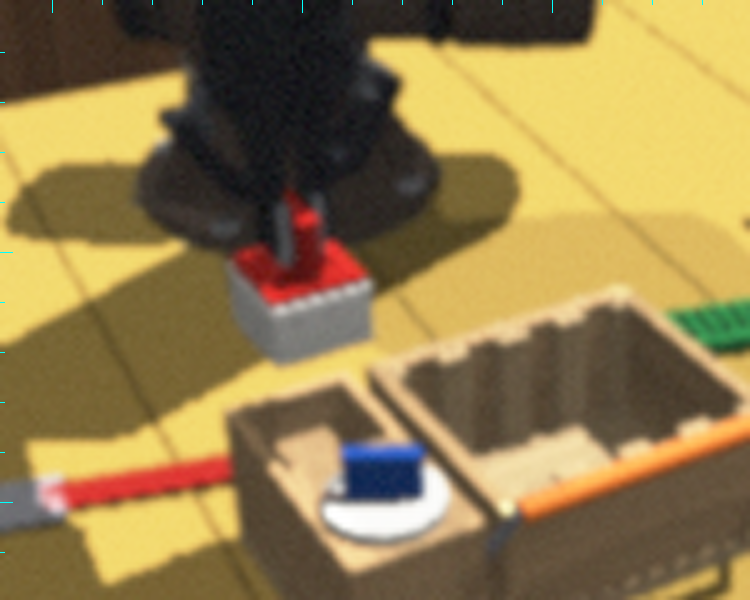

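```bash
python3 - <<'E'
from m import *
p=[.4774,-.1483,H[2]]
L=[]
def rect(a,b,z,col):
    P=[(a,b,z),(-a,b,z),(-a,-b,z),(a,-b,z)]
    for i in range(4): L.append((tf(p,P[i]),tf(p,P[(i+1)%4]),col))
z=163
rect(30,30,z+42,(255,255,255));rect(30,30,z,(255,255,0));rect(22,6,z+80,(0,255,0))
L+=hive_lines(H)
overlay("s3",(180,135,240,205),10,"ov1",L)
E
```

```text
(no output)
```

View pics/ov1.png

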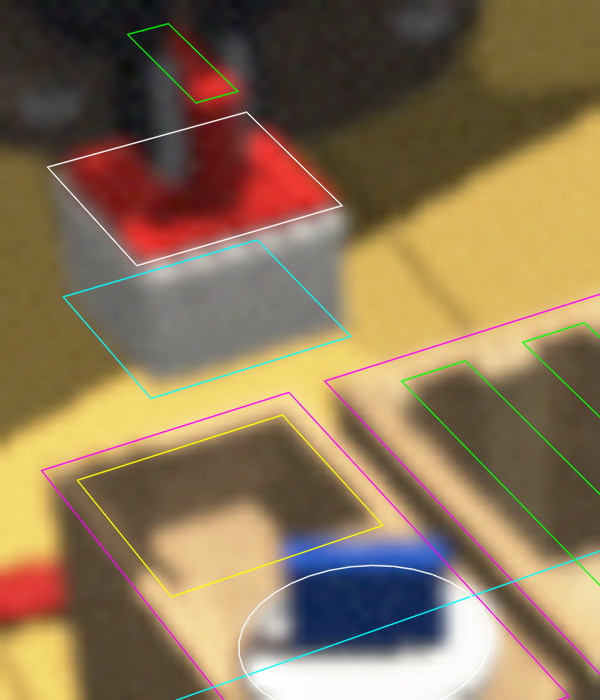

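```bash
cat >> m.py <<'E'
def descend(xy,z0,z1,q=None,step=.003,lim=6,feed=.06):
    """lower in steps; returns (z reached, fz) ; stops when upward force exceeds lim"""
    b=env.observe()["force"].copy(); z=z0
    while z>z1+1e-6:
        z=max(z-step,z1)
        env.servo_line([xy[0],xy[1],z],q,feed=feed)
        f=env.observe()["force"]-b
        if f[2]>lim:
            return z,f
    return z,f
E
python3 - <<'E'
from m import *
P=hv(-45.5,-100,0); q=Q(H[2])
env.servo_line([P[0],P[1],.175],feed=.15); st()
z,f=descend(P,.175,.138,q,step=.004); print(z,f.round(1)); st()
E
```

```text
t18.8 [0.477, -0.148, 0.1752] F [0.4, -0.5, -0.8] w0.0112
0.138 [-0.7  1.4  0.6]
 t21.2 [0.4767, -0.1474, 0.138] F [-0.3, 0.9, -0.1] w0.0111
```

```bash
python3 - <<'E'
from m import *
P=hv(-45.5,-100,0)
env.servo_line([P[0],P[1],.1368],feed=.05); st()
hand.gripper_to(.04); st()
env.servo_line([P[0],P[1],.24],feed=.2)
env.reach([.514,.235,.25],Q(.03)); 
snap("top","t4");snap("scene","s4"); crop("t4",280,160,340,250,6,"t4c"); crop("s4",170,130,260,220,6,"s4c"); crop("t4",100,165,230,250,5,"t4r")
E
```

```text
t21.5 [0.4767, -0.1474, 0.1368] F [0.3, -0.0, -1.0] w0.0116
 t21.9 [0.4768, -0.1475, 0.1369] F [-0.7, 0.9, 0.6] w0.0399
```

View pics/t4c.png

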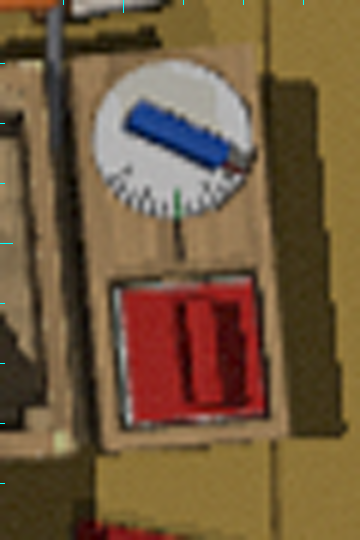

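View pics/s4c.png

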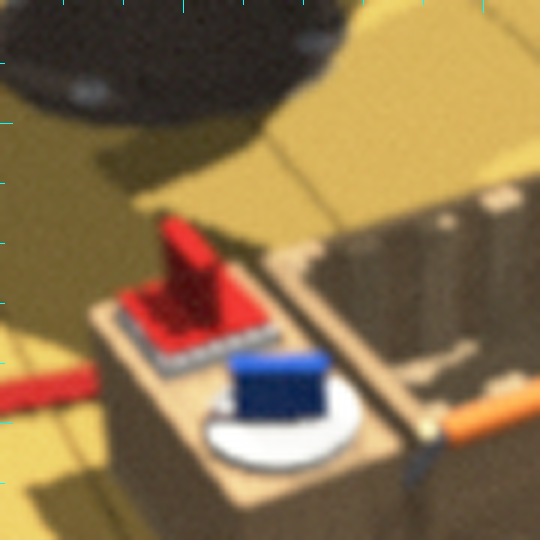

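```bash
python3 - <<'E'
from m import *
S=load("scene0")
c4=lambda x,y:(180+x/4-.5,110+y/4-.5)
for q in ((549,204),(590,190),(667,167)): print(p2w(S,*c4(*q),.097).round(4))
L=[]
def fr(p,z=12,col=(0,255,0)):
    P=[(70,8,z+85),(-70,8,z+85),(-70,-8,z+85),(70,-8,z+85)]
    for i in range(4): L.append((tf(p,P[i]),tf(p,P[(i+1)%4]),col))
for c in((.507,.3576),(.511,.274),(.5135,.232)): fr([*c,.022])
overlay("top0",(100,165,200,240),7,"of1",L); overlay("scene0",(290,130,370,205),8,"of2",L)
E
```

```text
[0.5135 0.2319 0.097 ]
[0.5105 0.2751 0.097 ]
[0.509  0.3565 0.097 ]
```

View pics/of1.png

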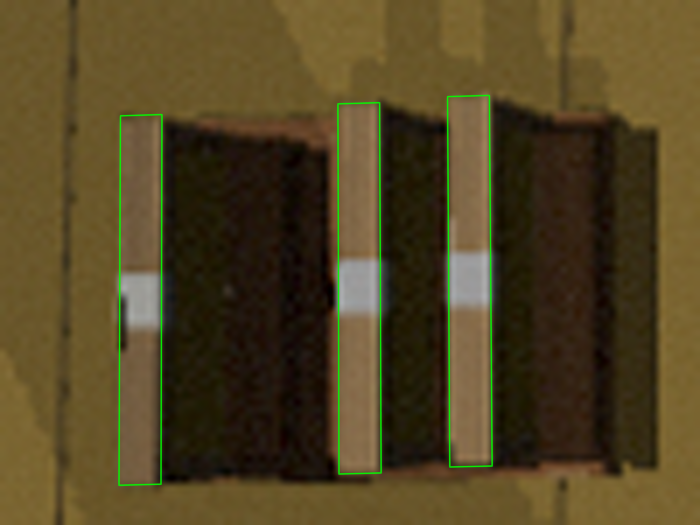

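View pics/of2.png

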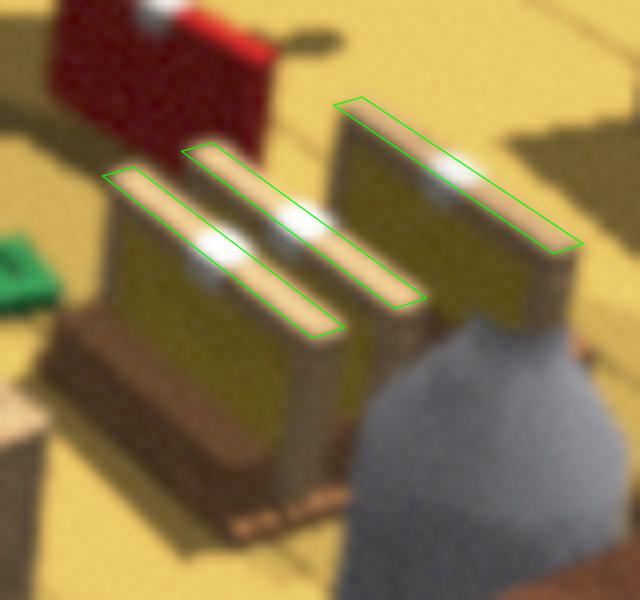

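```bash
cat >> m.py <<'E'
RY=.022
def pick(x,y,dz=.080,op=.030):
    env.reach([x,y,.25],Q(RY)); hand.gripper_to(op)
    env.servo_line([x,y,.097+.02+.017],feed=.15)
    env.servo_line([x,y,.012+dz],feed=.1); st("at")
    hand.gripper_to(0,60); st("grip")
    env.servo_line([x,y,.14],feed=.1); env.servo_line([x,y,.25],feed=.2); return st("lift")
def goto_slot(ys,dx=0,dy=0):
    P=hv(dx,ys+dy,0); env.servo_line([P[0],P[1],.25],Q(H[2]),feed=.25); st("over"); return P
E
python3 - <<'E'
from m import *
pick(.5137,.232)
P=goto_slot(25)
env.servo_line([P[0],P[1],.205],feed=.15)
snap("scene","s5"); crop("s5",180,100,340,220,5,"s5c")
E
```

```text
at t26.1 [0.5139, 0.2321, 0.0924] F [-0.0, 0.2, -0.5] w0.0301
grip t26.4 [0.5142, 0.2322, 0.093] F [-1.1, 0.1, 7.1] w0.0148
lift t27.7 [0.5132, 0.2318, 0.2487] F [-0.1, 0.3, -1.3] w0.0146
over t28.9 [0.5122, -0.0186, 0.2497] F [-0.1, 0.2, -2.3] w0.0147
```

View pics/s5c.png

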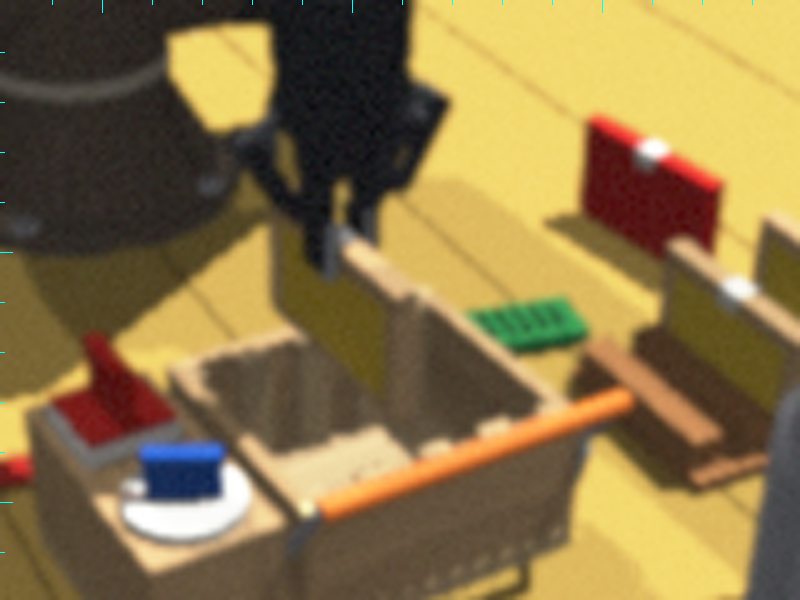

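```bash
python3 - <<'E'
from m import *
P=hv(0,25,0); q=Q(H[2])
z,f=descend(P,.205,.098,q,step=.006,lim=5,feed=.08); print(z,f.round(1)); st()
E
```

```text
0.098 [-0.3  0.6 -0.3]
 t33.9 [0.5122, -0.0193, 0.0977] F [0.4, 0.3, -1.5] w0.0148
```

```bash
cat >> m.py <<'E'
def rel(P,z,op=.030):
    env.servo_line([P[0],P[1],z],feed=.04); st("seat")
    hand.gripper_to(op); env.dwell(.1)
    env.servo_line([P[0],P[1],.16],feed=.1); env.servo_line([P[0],P[1],.25],feed=.2)
E
python3 - <<'E'
from m import *
P=hv(0,25,0); q=Q(H[2])
rel(P,.0962)
pick(.511,.2743)
P=goto_slot(67)
env.servo_line([P[0],P[1],.205],feed=.15)
z,f=descend(P,.205,.098,q,step=.006,lim=5,feed=.08); print(z,f.round(1)); st()
if z<.0981: rel(P,.0962)
snap("top","t6"); snap("scene","s6"); crop("s6",200,120,360,230,5,"s6c")
E
```

```text
seat t34.1 [0.5124, -0.0193, 0.0962] F [0.0, 0.5, -0.6] w0.0148
at t38.7 [0.5112, 0.2744, 0.0924] F [0.3, 0.2, -0.9] w0.0302
grip t39.0 [0.5114, 0.2745, 0.0929] F [-0.7, 0.4, 6.4] w0.0150
lift t40.3 [0.5105, 0.2741, 0.2486] F [-0.6, 0.3, -1.8] w0.0146
over t41.5 [0.5089, 0.0232, 0.2497] F [0.2, 0.3, -0.4] w0.0145
0.098 [ 0.5 -0.4 -0.9]
 t46.5 [0.509, 0.0226, 0.0977] F [-0.1, -0.2, -1.6] w0.0147
seat t46.7 [0.5091, 0.0226, 0.0962] F [0.0, 0.5, -0.9] w0.0147
```

View pics/s6c.png

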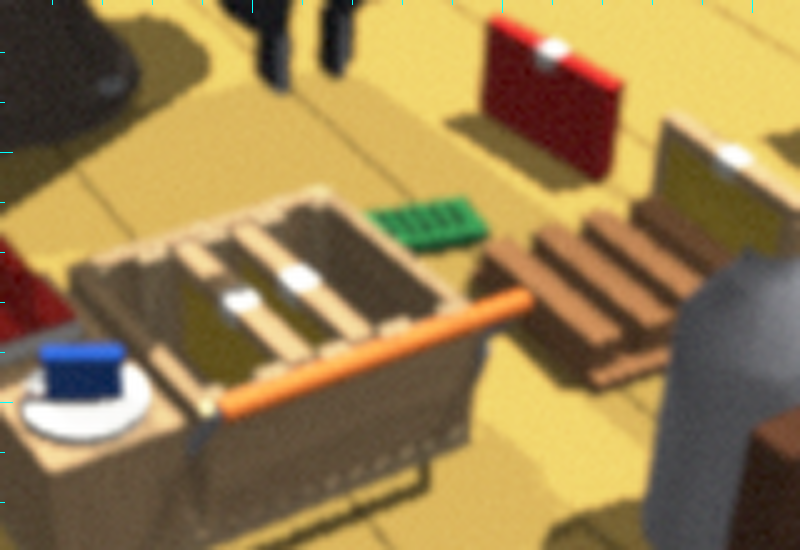

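```bash
python3 - <<'E'
from m import *
q=Q(H[2])
pick(.508,.357,dz=.091)
P=goto_slot(109)
env.servo_line([P[0],P[1],.212],feed=.15)
z,f=descend(P,.212,.119,q,step=.006,lim=5,feed=.08); print(z,f.round(1)); st()
snap("scene","s7"); crop("s7",200,120,360,230,5,"s7c")
E
```

```text
at t51.5 [0.5081, 0.3571, 0.1032] F [-0.3, 0.1, 0.1] w0.0297
grip t51.7 [0.5084, 0.3573, 0.104] F [0.8, -0.7, 5.7] w0.0143
lift t53.0 [0.5075, 0.3567, 0.2486] F [-0.3, -0.1, -1.2] w0.0141
over t54.3 [0.5057, 0.0651, 0.2498] F [-0.1, 0.7, -2.3] w0.0141
0.119 [-0.1 -0.9  0.7]
 t58.7 [0.5058, 0.0644, 0.1189] F [0.0, -0.3, -1.0] w0.0141
```

View pics/s7c.png

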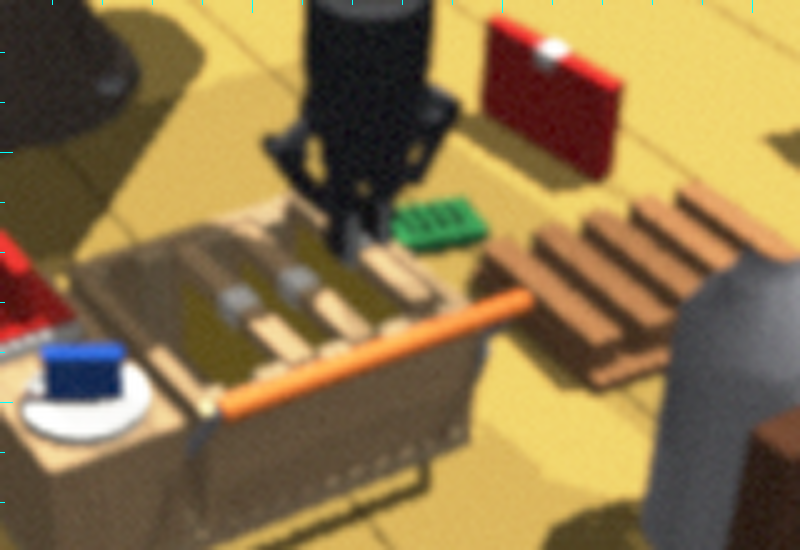

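```bash
python3 - <<'E'
from m import *
q=Q(H[2]); P=hv(0,109,0)
hand.gripper_to(.030); env.dwell(.3)
env.servo_line([P[0],P[1],.16],feed=.1); hand.gripper_to(0)
for ys in (109,67,25):
    for dx in(-40,40):
        A=hv(dx,ys,0)
        env.servo_line([A[0],A[1],.135],q,feed=.2)
        z,f=descend(A,.135,.114,q,step=.0015,lim=5,feed=.04); print(ys,dx,round(z,4),f.round(1))
        env.servo_line([A[0],A[1],.14],feed=.15)
env.servo_line([A[0],A[1],.25],feed=.2)
st()
snap("scene","s8"); crop("s8",200,120,360,230,5,"s8c")
E
```

```text
109 -40 0.1155 [-6.1  0.2 25.6]
109 40 0.1155 [-4.  -0.  18.6]
67 -40 0.1155 [-7.1 -0.2 27. ]
67 40 0.1155 [-4.9 -0.  21. ]
25 -40 0.1155 [-6.4  0.2 26.5]
25 40 0.1155 [-3.1  0.3 19. ]
 t85.6 [0.5517, -0.0161, 0.2486] F [0.0, 0.1, -0.2] w-0.0001
```

View pics/s8c.png

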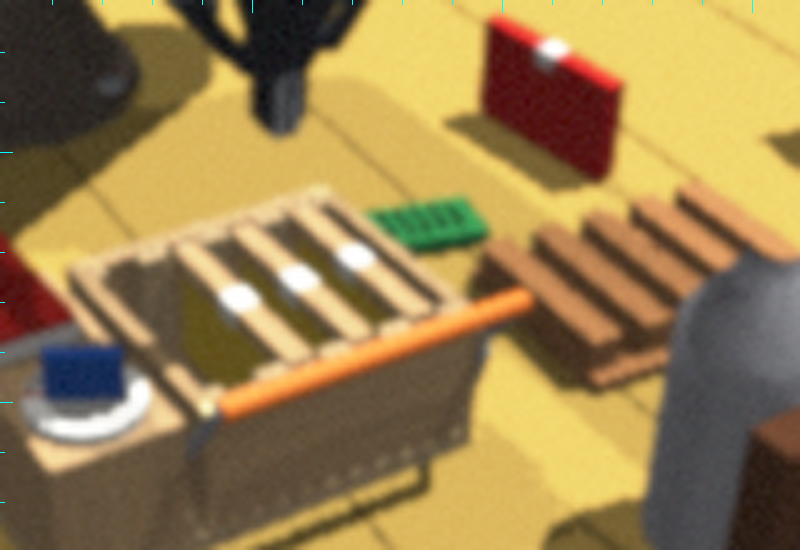

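```bash
python3 - <<'E'
from m import *
TIP=env.tcp_to_tips
env.servo_line(hv(155,40,250),Q(H[2]),feed=.25)
env.servo_line(hv(155,40,114)+[0,0,TIP],feed=.15); st("down")
for x in(120,90,70,58,54):
    env.servo_line(hv(x,40,115)+[0,0,TIP],feed=.1); st(x)
env.servo_line(hv(75,40,115)+[0,0,TIP],feed=.15)
env.servo_line(hv(75,40,270),feed=.2)
env.reach([.45,.3,.3],Q(H[2]))
for n in("scene","top"): snap(n,n+"9")
crop("top9",205,160,335,250,6,"t9"); crop("scene9",170,120,330,240,5,"s9"); cv2.imwrite("pics/full9.png",load("top9")["img"])
E
```

```text
down t87.2 [0.666, 0.0077, 0.1321] F [0.4, -0.2, -0.6] w-0.0002
120 t87.7 [0.632, 0.005, 0.134] F [5.8, 0.8, 1.8] w0.0003
90 t88.2 [0.6013, 0.0027, 0.1327] F [1.2, 0.6, 0.1] w-0.0001
70 t88.5 [0.5812, 0.0011, 0.132] F [-0.2, 0.4, -0.9] w-0.0004
58 t88.8 [0.5692, 0.0002, 0.132] F [-0.8, -0.1, 0.6] w0.0001
54 t89.0 [0.5651, -0.0001, 0.132] F [0.1, 0.1, 0.0] w0.0002
```

View pics/t9.png

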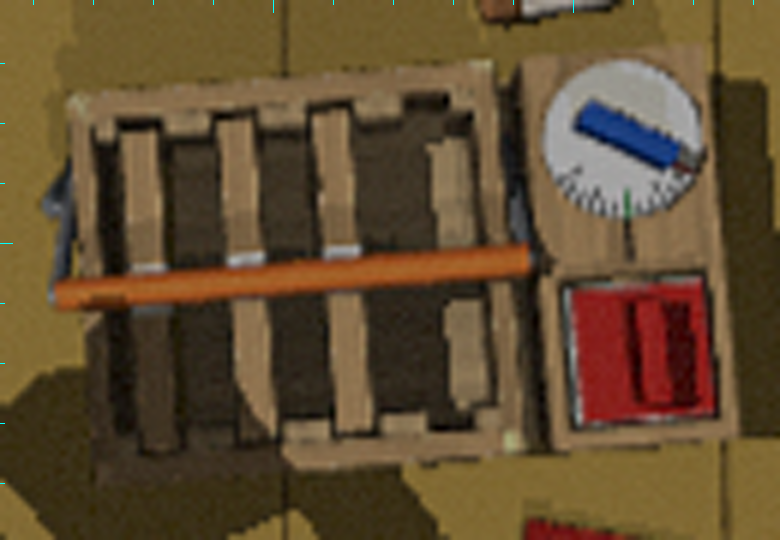

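View pics/s9.png

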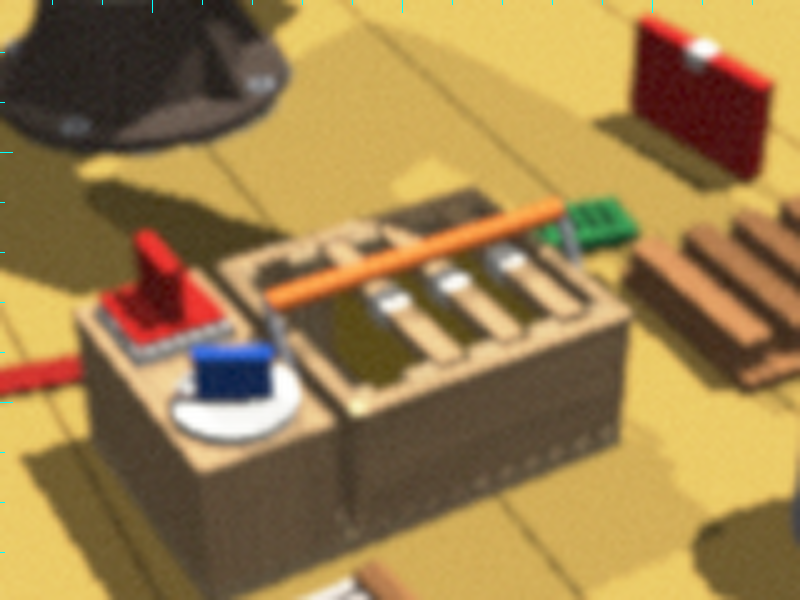

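View pics/full9.png

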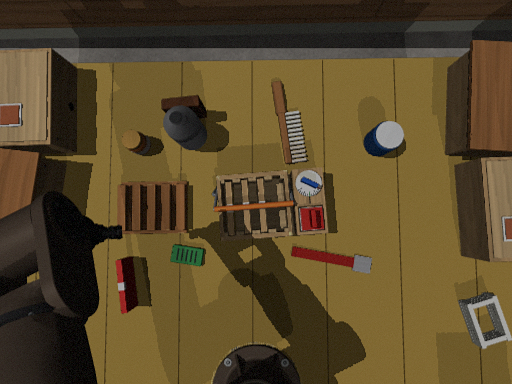

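```bash
python3 - <<'E'
from m import *
env.dwell(.3); st(); print(env.hand_in())
E
```

```text
t91.8 [0.4502, 0.2997, 0.3] F [0.4, 0.3, 0.4] w-0.0001
the job is handed in; nothing more can be done
None
```

The hive is stocked and I handed the job in at about 92 s of the 210 s allowed. I found no failed check, and `env.hand_in()` reports no verdict.

- **Stirrup:** I pushed it open and saw it at the far stop before placing any frame. I pushed it over again after the last frame. In the final pictures the bar lies across the frames where it was at the start.
- **Frames:** Three were in the rack, and they now stand in slots 1, 2 and 3. Slot 0 is empty. Pressing lightly on both ends of each top bar met resistance at about 100 mm, which is rim height. The frame in slot 3 was released about 12 mm above its floor, because the fingers had little room beside the end wall. The red look-alike was left alone.
- **Tub:** It sits level in its pocket. It went down freely to the floor height with no sign of jamming.
- **Vent:** I turned it about 40°, and the green mark stands at the index line. My pixel reading differs from exact by about 1°, which is within the reading error.
- **Other items:** The other things on the table look unmoved in the final top view, and the arm was clear of everything at hand-in.

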